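Clamp a moulding in the screw hold-down jig

TASK

Push the wooden moulding gently along its channel in the hold-down jig until its far end is fully home against the end stop. Then screw the T-handle down clockwise until the pad has met the moulding and is about a quarter turn tight past first touch, firm but not overtightened. Let go and leave it clamped, with the moulding still home and the loose things round the jig undisturbed.

Things in the scene. Friction and masses are not known exactly. Their poses are not given: they have to be found in the camera images.
- jig: Hold-down jig, fixed on the table: plywood base 236 x 130 x 12 mm (x from -160 to +76 mm) with a channel 51 mm wide between two wooden rails 18 mm wide, tops 30 mm above the table, x from -122 to +38 mm. A steel bridge crosses the channel above the origin. Origin on the table under the screw axis; x points along the channel towards the end stop, z up.
- end_stop: Wooden block across the far end of the channel, 22 mm thick, 100 mm wide, top 46 mm above the table. Fixed to the jig, with the jig's axes; origin at the foot of the face that the moulding meets. It is not to be pushed with more than 20 N.
- stop_face (a point): Point on the end stop's face that the moulding meets, 30 mm above the table, with the jig's axes.
- moulding: Pine moulding, 45 mm wide, 160 mm long (along its y), 36 mm high, 0.12 kg, loose. It lies in the channel on the 12 mm base, its y axis along the channel towards the end stop, some 15 to 35 mm short of it. Origin at the centre of its underside.
- moulding_near (a point): Centre of the moulding's near end face (the end away from the stop), 18 mm above its underside (30 mm above the table).
- moulding_far (a point): Centre of the moulding's far end face (the end that must meet the stop), at the same height.
- clamp_screw: Upright screw through the bridge, T-handle at its top, round 36 mm rubber-faced pad at its foot. Origin on its axis at the height of the handle's bar. Screw, bar and pad go down 20 mm per full clockwise turn (seen from above) of the handle. How far the pad sits below the bar differs every time and is not known beforehand; the pad starts 6 to 18 mm above the moulding.
- handle_bar (a point): Centre of the T-handle's bar, on the screw axis: a level round steel bar 10 mm thick along this point's y, 70 mm to either side, with 16 mm balls at its ends and a hub 22 mm wide, 26 mm high at its centre; to be grasped 12 to 61 mm from the axis. z up. It is 163 to 173 mm above the table at first, 140 mm or more when clamped. It stays where it is left (above 80 N of pad force it springs back a little).
- setting_block: Bystander: white block 40 x 60 x 46 mm with a black knob, loose, right of the jig. Origin at the centre of its underside.
- offcut: Bystander: pine offcut 60 x 75 x 22 mm, loose, at the front right. Origin at the centre of its underside.
- screw_tin: Bystander: round tin with screws, 85 mm wide, 49 mm high, loose, left of the jig. Origin at the centre of its underside.
- bridge_top (a point): Centre of the bridge's top face, 108 mm above the table, on the screw axis, with the jig's axes. The bridge is 32 mm along x, 134 mm along y, 18 mm thick, on two 15 mm posts at y = -54 and +54 mm; nuts on it reach 116 mm above the table.
- screw_thread (a point): Point on the screw axis 40 mm below the bar; moves with the screw. Turning the handle freely takes 0.26 N m. The pad does not turn; it is sprung, 13 N per mm, so every 10 N of pad force adds 0.032 N m. Firm is 40 to 95 N on the moulding, about 55 to 130 degrees past first touch (a quarter turn: 65 N, 0.20 N m more). Over 110 N at any time is overtightened.

How it is judged:
By the outcome, as a careful person would: the job done as asked, in the order asked, and still so for the second after the job is handed in, with the robot touching nothing.
It also fails if it takes over 72 s, if anything falls off the work surface, if the arm or the gripper's body presses on something with over 40 N, if the wrist force passes 120 N, or if a joint passes its speed limit or range.

ROBOT

A 6-joint arm with a two-finger parallel gripper is mounted at the origin on a cart in front of the work surface, level with it; the furniture and walls round the work are solid. World frame = base frame: x ahead of the robot, y to its left, z up, the work surface at z = 0. Lengths are in m, angles in rad, forces in N, time in s.
With the tool pointing down it reaches from about 0.3 to 0.95 m from the base axis. Payload 3.1 kg.
Tool frame: the origin (TCP) lies between the finger pads; the fingertips stand 19 mm ahead of it and the grasp point (between the pads) is the TCP; x points along the fingers, y is the direction in which the jaws open and shut, and the axes are right-handed (so a half turn about x gives the same grasp; the last joint's range is limited). The gripper opens to 85 mm and grips with 20 to 120 N. Pads are 22 mm wide; open, the fingers measure 114 mm over their backs; the gripper's body (76 mm by 85 mm) begins 54 mm behind the grasp point. The pads swing forward as they close: fully open they stand 13 mm farther back than shut.
Start: joints at [1.2, 0.308, 1.634, -0, 1.2, -0.07], TCP at [0.185, 0.597, 0.25] pointing down, gripper open.
Joint ranges: [-3.06, 3.06], [-0.79, 1.96], [0.05, 2.63], [-1.19, 4.34], [0.05, 2.64], [-2.94, 2.94]. Speed limits (rad/s): [2.79, 2.79, 3.14, 3.14, 3.14, 3.14].

INTERFACE

Orientations are given as a unit quaternion [x, y, z, w].
In Python, from workcell import status, imaging, env gives the robot as it stands.
- The arm moves only by the tool move_arm, never from a script. Its argument "targets" is a list of rows, each a list of 7 numbers: the shift along the tool's x, y, z scaled (see below), then the turn, a rotation vector about the tool's x, y, z scaled (see below), then the opening, from -1 (shut) to 1 (fully open). A call has 1 to 20 rows; each row is the pose to reach, as a shift and turn from the pose commanded when the call began, along the tool's axes at that moment; what a row does not reach only later rows make up. The controller multiplies each number of a shift by 1 m and each number of a turn by 60 degrees. A row lasts 1/10 s, in which the tool goes at most 50 mm and 8.59 degrees, less where a joint would pass 70% of its speed; a pose out of reach is approached as far as the arm can. A call with a number of a shift or a turn outside -1 to 1 is refused whole. A call with a gripper value outside its range is refused whole. The fingers move at their own pace and stop on an object; "force" is the grip in N (left out, the last holds). Time passes only in rows, so rows that repeat a pose let the fingers close. It gives the time, the measured TCP pose, the force and the opening at its end, in the units of the state.
- status.get_obs(): the state, without advancing time (a new reading comes with each control period).
- imaging.get_image(name): name is "scene" or "top" or "wrist"; returns a dict with "color" (420x560x3 uint8, red, green, blue), "depth" (420x560 float32, m along the optical axis (not along the pixel's ray), 0 where there is no reading), "intrinsics" (3x3 intrinsics, pixels), "world_from_camera" (4x4, takes a point from camera to world coordinates). Camera axes: x right, y down, z forward; pixel columns grow to the right and rows downward; lengths in m; the calibration is good to about 2 mm. A picture is of the moment at which its call begins.
- env.hand_in(): hands the job in, once; it reports no verdict.
The state is a dict: "time": time; "joints": joint angles; "dq": joint speeds; "tau": joint torques, N m; "ee_pos": TCP position; "ee_rot": TCP orientation; "ft_force": force on the tool from outside, world axes, zero at the start; "moment": the same for the moment, N m; "width": opening from 0.0 (shut) to 1.0 (fully open).
Only numpy, scipy, OpenCV 4.12 (cv2) and the standard library are available. Lean on these libraries where they do the work, as an engineer would, in place of code of your own. Each camera call takes 0.05 s, during which the arm holds its last target.

## Working session

There is one attempt and no reset: what is moved stays moved. The work goes in short steps, Python scripts to look and compute and a tool call to move; the robot and the scene stay as the last step left them, time stands still between calls to the robot, and variables do not carry over. Pictures are saved under pics/ and viewed, and the job is handed in when it is done.

Besides the shell and the picture viewer there is one more tool, called after "Request:" as name(argument=value, ...) on one line, values as JSON. move_arm: Moves the arm, as the interface text tells. Its arguments: {"type":"object","properties":{"targets":{"type":"array","items":{"type":"array","items":{"type":"number"}}},"force":{"type":"number"}},"required":["targets"]}

```bash
ls; mkdir -p pics; cat > h.py <<'E'
import numpy as np, cv2
from workcell import status, imaging, env
def snap(n,f):
    d=imaging.get_image(n); cv2.imwrite(f'pics/{f}.png',d['color'][:,:,::-1]); np.savez(f'pics/{f}.npz',**d); return d
def ld(f): return dict(np.load(f'pics/{f}.npz'))
def pts(d):
    K=d['intrinsics'];T=d['world_from_camera'];z=d['depth'];v,u=np.mgrid[:z.shape[0],:z.shape[1]]
    P=np.stack([(u-K[0,2])/K[0,0]*z,(v-K[1,2])/K[1,1]*z,z],-1)
    return P@T[:3,:3].T+T[:3,3]
def ray(d,u,v,h):
    K=d['intrinsics'];T=d['world_from_camera'];r=T[:3,:3]@np.array([(u-K[0,2])/K[0,0],(v-K[1,2])/K[1,1],1]);o=T[:3,3]
    return o+r*(h-o[2])/r[2]
E
python3 - <<'E'
from h import *
for n in ['scene','top','wrist']:
    d=snap(n,n+'0'); print(n,d['world_from_camera'].round(3).tolist(),d['intrinsics'][0,0],(d['depth']>0).mean())
print(status.get_obs())
E
```

```text
pics
scene [[-0.608, -0.601, 0.52, 0.096], [-0.794, 0.456, -0.401, 0.124], [0.004, -0.656, -0.754, 0.766], [0.0, 0.0, 0.0, 1.0]] 385.4703126438702 0.996062925170068
top [[-0.0, -0.993, 0.116, 0.427], [-1.0, 0.001, 0.009, -0.224], [-0.009, -0.116, -0.993, 0.982], [0.0, 0.0, 0.0, 1.0]] 440.1638262415025 0.9961862244897959
wrist [[0.296, 0.922, 0.25, 0.121], [0.955, -0.285, -0.08, 0.616], [-0.002, 0.263, -0.965, 0.372], [0.0, 0.0, 0.0, 1.0]] 320.0249897022753 0.9960034013605442
{'time': 0.15, 'joints': array([ 1.20031364e+00,  3.08798358e-01,  1.63486330e+00, -1.76561837e-05,
        1.19970410e+00, -6.96861378e-02]), 'dq': array([-0.00079361, -0.0022748 , -0.00439808,  0.00048742,  0.00093089,
        0.00171636]), 'tau': array([-3.73322027e-04, -4.15800083e+01, -2.77145970e+01, -1.02775803e-04,
        6.05224268e-03,  6.07594743e-06]), 'ee_pos': array([0.18498171, 0.5963737 , 0.2493297 ]), 'ee_rot': array([ 0.10533185,  0.69925584, -0.10655792,  0.69899348]), 'ft_force': array([-0.30429041, -0.276007  ,  0.16077693]), 'moment': array([ 0.0243902 , -0.00506616, -0.02317659]), 'width': 1.0052869779841698}
```

View pics/scene0.png

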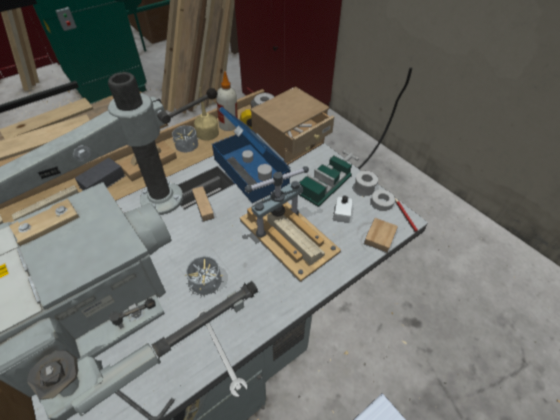

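View pics/top0.png

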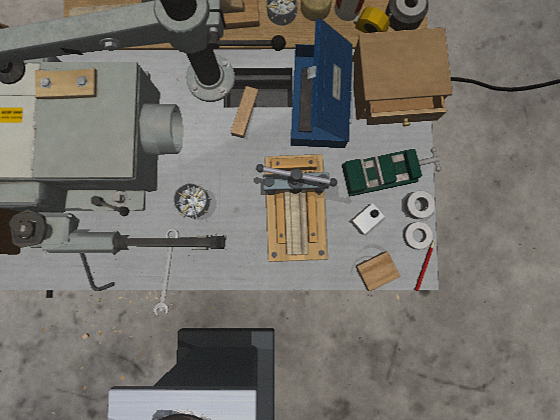

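```bash
python3 - <<'E'
from h import *
d=ld('top0');P=pts(d)
c=d['color'][:,:,::-1][140:300,150:400]; cv2.imwrite('pics/topz.png',cv2.resize(c,None,fx=3.2,fy=3.2,interpolation=cv2.INTER_CUBIC)[:600,:800])
s=ld('scene0'); c=s['color'][:,:,::-1][150:300,180:400]; cv2.imwrite('pics/scz.png',cv2.resize(c,None,fx=3.6,fy=3.6,interpolation=cv2.INTER_CUBIC)[:600,:800])
for u,v in [(270,155),(325,155),(270,260),(327,260),(297,245),(258,169),(332,182),(297,190),(297,254),(367,216),(192,200),(380,270),(200,120),(320,100),(220,242),(380,170)]:
    print(u,v,P[v,u].round(3))
E
```

```text
270 155 [ 0.664 -0.19   0.   ]
325 155 [ 0.664 -0.315  0.001]
270 260 [ 0.426 -0.191  0.012]
327 260 [ 0.426 -0.317 -0.003]
297 245 [ 0.458 -0.249  0.044]
258 169 [ 0.596 -0.173  0.17 ]
332 182 [ 0.571 -0.312  0.172]
297 190 [ 0.573 -0.249  0.064]
297 254 [ 0.439 -0.25   0.025]
367 216 [ 0.521 -0.402  0.028]
192 200 [ 0.561 -0.014  0.001]
380 270 [ 0.405 -0.429  0.02 ]
200 120 [ 0.748 -0.028 -0.002]
320 100 [ 0.735 -0.292  0.157]
220 242 [ 0.465 -0.085  0.041]
380 170 [ 0.618 -0.428  0.052]
```

View pics/topz.png

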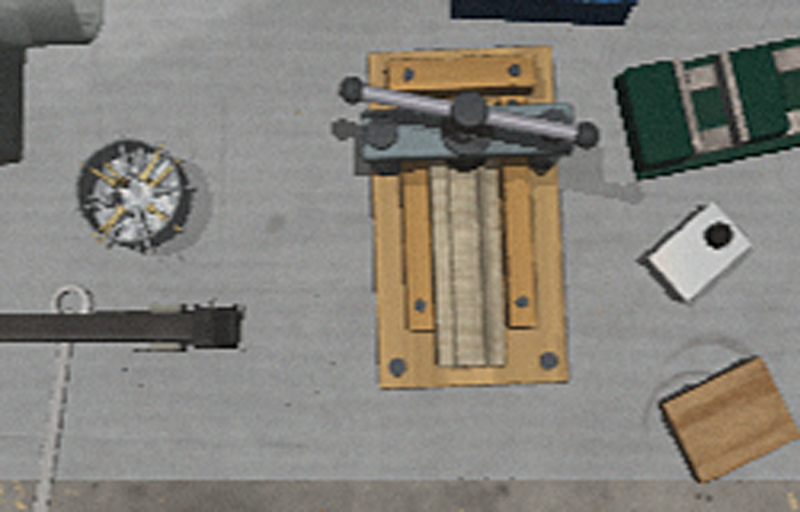

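View pics/scz.png

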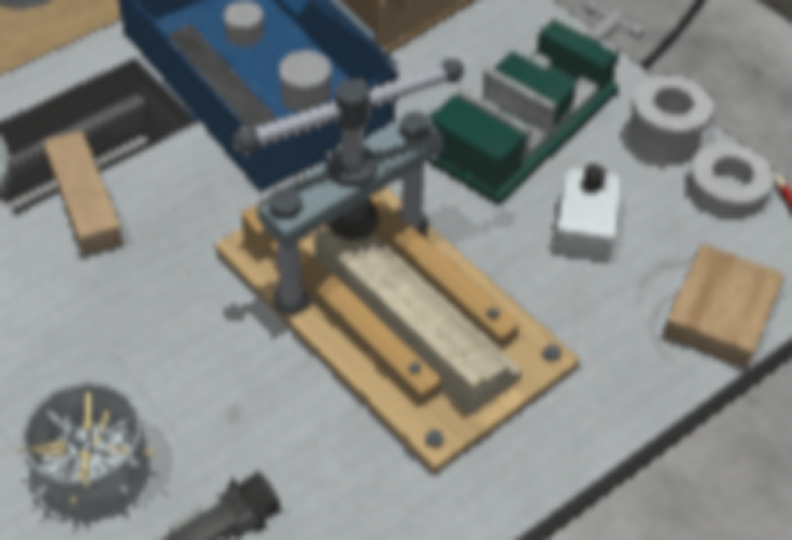

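View pics/wrist0.png

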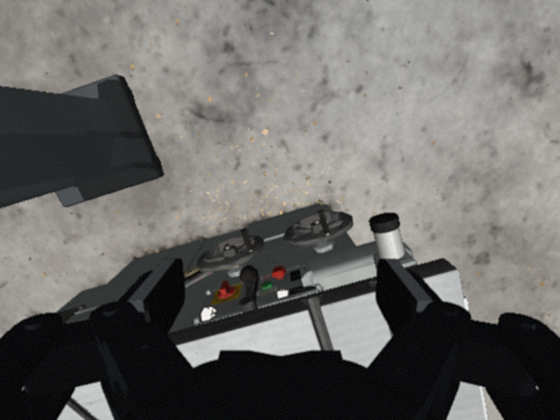

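```bash
python3 - <<'E'
from h import *
d=ld('top0');P=pts(d)
def sel(P,x0,x1,y0,y1,z0,z1):
    m=(P[...,0]>x0)&(P[...,0]<x1)&(P[...,1]>y0)&(P[...,1]<y1)&(P[...,2]>z0)&(P[...,2]<z1)&(d['depth']>0); return m
m=sel(P,.4,.68,-.34,-.17,.007,.06).astype(np.uint8)
m=cv2.morphologyEx(m,cv2.MORPH_OPEN,np.ones((3,3)))
q=P[m>0][:,:2].astype(np.float32)
r=cv2.minAreaRect(q); print('base',r, cv2.boxPoints(r).round(4).tolist())
flat=P[sel(P,.46,.54,-.12,-.0,-.05,.03)];print('table z',flat[:,2].mean(),flat[:,2].std())
b=P[sel(P,.52,.64,-.34,-.17,.102,.113)]; r=cv2.minAreaRect(b[:,:2].astype(np.float32)); print('bridge',r,b.mean(0))
h=P[sel(P,.5,.68,-.36,-.14,.155,.2)]; c=h.mean(0);w=np.linalg.svd((h-c)[:,:2])[2][0]; t=(h-c)[:,:2]@w
print('handle',c,w,t.min(),t.max(), 'mid',c[:2]+w*(t.min()+t.max())/2, h[:,2].max(),np.percentile(h[:,2],[10,50,90]))
s=P[sel(P,.62,.66,-.32,-.18,.042,.052)]; print('stop',s.min(0),s.max(0),len(s),cv2.minAreaRect(s[:,:2].astype(np.float32)))
mm=P[sel(P,.40,.56,-.3,-.2,.04,.056)]; r=cv2.minAreaRect(mm[:,:2].astype(np.float32));print('mould',r,cv2.boxPoints(r).tolist(),np.percentile(mm[:,2],[5,50,95]))
for n in ('top0','scene0'):
    dd=ld(n);Q=pts(dd);ok=dd['depth']>0
    # highest per coarse cell
    for y in np.arange(-.6,.9,.1):
        row=[]
        for x in np.arange(.1,1.0,.1):
            k=ok&(abs(Q[...,0]-x-.05)<.05)&(abs(Q[...,1]-y-.05)<.05)
            row.append('%5.2f'%Q[...,2][k].max() if k.any() else '  -  ')
        print('%.1f'%y,*row)
E
```

```text
base ((0.5442505478858948, -0.24795305728912354), (0.23613205552101135, 0.13002105057239532), 2.200472831726074) [[0.423799991607666, -0.1875], [0.42879998683929443, -0.3174000084400177], [0.6646999716758728, -0.3084000051021576], [0.6596999764442444, -0.1784999966621399]]
table z 0.0008791803709669372 0.007006130365136626
bridge ((0.5857208371162415, -0.24569818377494812), (0.032734330743551254, 0.13315905630588531), 2.398592948913574) [ 0.58258928 -0.24096034  0.1078966 ]
handle [ 0.58489971 -0.24621432  0.17089939] [0.19545416 0.98071284] -0.07684001712067948 0.07646337308338208 mid [ 0.58486291 -0.24639901] 0.1806783366095135 [0.1667278  0.17005927 0.17816547]
stop [ 0.62436231 -0.29381845  0.04201133] [ 0.64931402 -0.19593893  0.05112201] 457 ((0.6368011832237244, -0.2448805570602417), (0.02307288348674774, 0.09864169359207153), 2.419440984725952)
mould ((0.4991634488105774, -0.24148255586624146), (0.12030991911888123, 0.030569517984986305), 2.3846278190612793) [[0.43842464685440063, -0.22871394455432892], [0.4396965503692627, -0.2592569589614868], [0.5599022507667542, -0.254251
[... 1142 characters left out ...]
12
-0.3   -   -0.77  0.00  0.05  0.18  0.17  0.31  0.17  0.16
-0.2  0.00 -0.78  0.00  0.02  0.17  0.17  0.29  0.29  0.05
-0.1  0.00   -    0.00  0.04  0.05  0.00  0.30  0.36  0.04
-0.0   -     -    0.01  0.04  0.17  0.17  0.28  0.30  0.04
0.1   -     -    0.01  0.05  0.17  0.17  0.29  0.29  0.03
0.2   -     -    0.01  0.13  0.17  0.17  0.29  0.29  0.03
0.3   -     -     -    0.13  0.16  0.16  0.16   -     -  
0.4   -     -     -     -     -     -     -     -     -  
0.5   -     -     -     -     -     -     -     -     -  
0.6   -     -     -     -     -     -     -     -     -  
0.7   -     -     -     -     -     -     -     -     -  
0.8   -     -     -     -     -     -     -     -     -
```

```bash
cat >> h.py <<'E'
from scipy.spatial.transform import Rotation as Ro
YAW=np.radians(2.3); O=np.array([.5855,-.2460]); Jx=np.array([np.cos(YAW),np.sin(YAW)]); Jy=np.array([-Jx[1],Jx[0]])
def Rd(yaw): # tool down, tool z heading given by yaw... z axis=(cos,sin,0)*sgn decided from start
    x=np.array([0,0,-1.]); z=np.array([np.cos(yaw),np.sin(yaw),0]); y=np.cross(z,x); return np.stack([x,y,z],1)
def st():
    o=status.get_obs(); return o,o['ee_pos'],Ro.from_quat(o['ee_rot']).as_matrix()
def rel(p0,R0,p,R):
    dp=R0.T@(np.asarray(p)-p0); rv=Ro.from_matrix(R0.T@R).as_rotvec()/np.radians(60); return np.r_[dp,rv].round(4).tolist()
E
python3 - <<'E'
from h import *
o,p,R=st(); print(R.round(4)); d=ld('wrist0'); print((R.T@(d['world_from_camera'][:3,3]-p)).round(3))
E
```

```text
[[-6.000e-04  2.963e-01  9.551e-01]
 [-1.700e-03  9.551e-01 -2.963e-01]
 [-1.000e+00 -1.800e-03 -1.000e-04]]
[-0.123 -0.001 -0.067]
```

```bash
python3 - <<'E'
from h import *
o,p,R=st()
T=Rd(YAW); print(T.round(3))
for q in [(.3,.45,.32),(.44,.2,.32),(.45,-.05,.32),(*(O-.18*Jx),.2),(*(O-.18*Jx),.046)]: print(np.round(q,3),rel(p,R,q,T))
E
```

```text
[[ 0.    -0.04   0.999]
 [ 0.     0.999  0.04 ]
 [-1.     0.     0.   ]]
[0.3  0.45 0.32] [-0.0705, -0.1058, 0.1532, -0.3256, -0.0004, 0.0017]
[0.44 0.2  0.32] [-0.0702, -0.3031, 0.361, -0.3256, -0.0004, 0.0017]
[ 0.45 -0.05  0.32] [-0.0698, -0.539, 0.4446, -0.3256, -0.0004, 0.0017]
[ 0.406 -0.253  0.2  ] [0.0506, -0.746, 0.4625, -0.3256, -0.0004, 0.0017]
[ 0.406 -0.253  0.046] [0.2046, -0.7457, 0.4625, -0.3256, -0.0004, 0.0017]
```

Request:
move_arm(targets=[[-0.07, 0, 0, 0, 0, 0, -1], [-0.07, 0, 0, 0, 0, 0, -1], [-0.07, -0.05, 0.08, -0.1, 0, 0, -1], [-0.07, -0.106, 0.153, -0.2, 0, 0, -1], [-0.07, -0.106, 0.153, -0.326, 0, 0, -1], [-0.07, -0.15, 0.2, -0.326, 0, 0, -1], [-0.07, -0.2, 0.255, -0.326, 0, 0, -1], [-0.07, -0.25, 0.31, -0.326, 0, 0, -1], [-0.07, -0.303, 0.361, -0.326, 0, 0, -1], [-0.07, -0.35, 0.38, -0.326, 0, 0, -1], [-0.07, -0.4, 0.4, -0.326, 0, 0, -1], [-0.07, -0.45, 0.42, -0.326, 0, 0, -1], [-0.07, -0.5, 0.435, -0.326, 0, 0, -1], [-0.07, -0.54, 0.445, -0.326, 0, 0, -1], [-0.07, -0.59, 0.45, -0.326, 0, 0, -1], [-0.07, -0.64, 0.455, -0.326, 0, 0, -1], [-0.05, -0.69, 0.46, -0.326, 0, 0, -1], [0, -0.746, 0.462, -0.326, 0, 0, -1], [0.05, -0.746, 0.462, -0.326, 0, 0, -1], [0.05, -0.746, 0.462, -0.326, 0, 0, -1]])

```text
time: 2.15
ee_pos: [0.412, -0.2102, 0.235]
ee_rot: [-0.014, 0.706, 0.014, 0.708]
ft_force: [-0.1, -0.4, 0.7]
width: 0.001
```

Request:
move_arm(targets=[[0, 0, 0, 0, 0, 0, -1], [0, 0, 0, 0, 0, 0, -1], [0, 0, 0, 0, 0, 0, -1]])

```text
time: 2.45
ee_pos: [0.4128, -0.2076, 0.236]
ee_rot: [-0.015, 0.707, 0.014, 0.707]
ft_force: [-0.1, -0.4, -0.2]
width: -0.003
```

```bash
python3 - <<'E'
from h import *
d=snap('wrist','w1'); s=snap('top','t1'); sc=snap('scene','s1')
o,p,R=st(); print(p.round(4),R.round(3).tolist(),o['joints'].round(3),o['ft_force'],o['width'],o['time'])
print(rel(p,R,(*(O-.18*Jx),.046),Rd(YAW)))
c=s['color'][:,:,::-1][140:300,230:400]; cv2.imwrite('pics/t1z.png',cv2.resize(c,None,fx=3.7,fy=3.7,interpolation=cv2.INTER_CUBIC)[:600,:800])
E
```

```text
[ 0.4133 -0.2073  0.2365] [[0.002, -0.043, 0.999], [-0.001, 0.999, 0.043], [-1.0, -0.001, 0.002]] [-5.590e-01  2.000e-03  2.017e+00  0.000e+00  1.119e+00 -2.173e+00] [-0.71200542 -0.03431943 -1.26002342] -0.0018592547042619125 2.6
[0.1906, -0.0453, -0.01, 0.0024, 0.002, 0.0012]
```

View pics/w1.png

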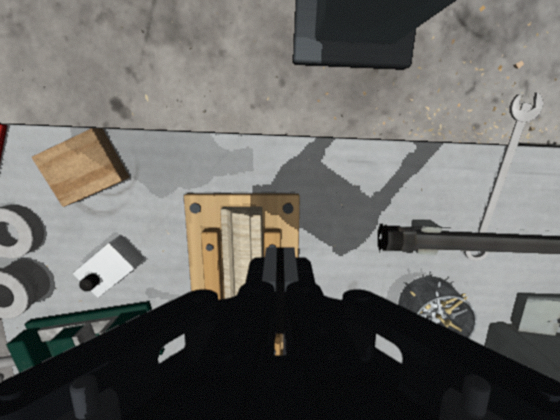

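View pics/t1z.png

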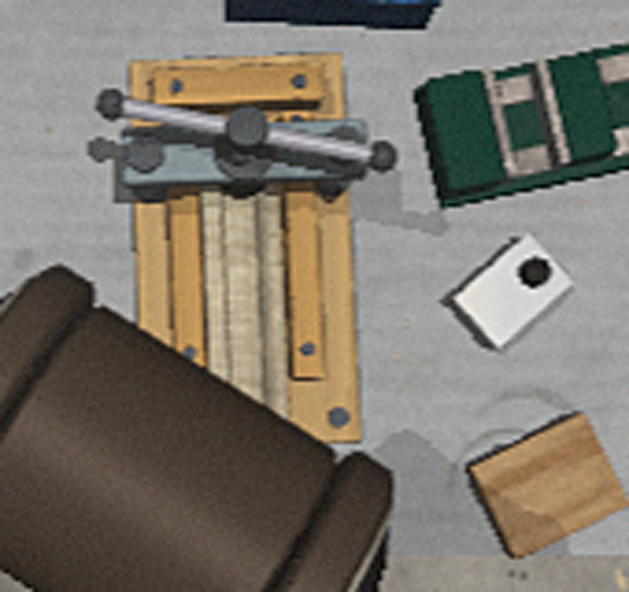

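View pics/s1.png

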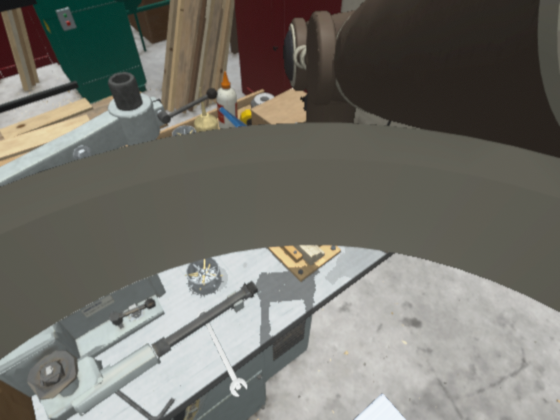

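Request:
move_arm(targets=[[0, -0.025, -0.01, 0, 0, 0, -1], [0.03, -0.045, -0.01, 0, 0, 0, -1], [0.07, -0.045, -0.01, 0, 0, 0, -1], [0.11, -0.045, -0.01, 0, 0, 0, -1], [0.15, -0.045, -0.01, 0, 0, 0, -1], [0.19, -0.045, -0.01, 0, 0, 0, -1], [0.19, -0.045, -0.01, 0, 0, 0, -1], [0.19, -0.045, -0.01, 0, 0, 0, -1]])

```text
time: 3.4
ee_pos: [0.4045, -0.2528, 0.0456]
ee_rot: [-0.015, 0.707, 0.015, 0.707]
ft_force: [-0.3, 0.4, 1.3]
width: 0.002
```

```bash
python3 - <<'E'
from h import *
o,p,R=st(); print(p.round(4),(np.r_[(p[:2]-O)@Jx,(p[:2]-O)@Jy]).round(4),o['ft_force'].round(2),R.round(3)[:,1])
print(rel(p,R,(*(O-.14*Jx),.046),Rd(YAW)))
d=snap('wrist','w2')
E
```

```text
[ 0.4045 -0.2528  0.0456] [-0.1811  0.0004] [-0.3   0.42  1.31] [-0.042  0.999  0.001]
[-0.0004, -0.0005, 0.0411, 0.0018, -0.0006, -0.0005]
```

View pics/w2.png

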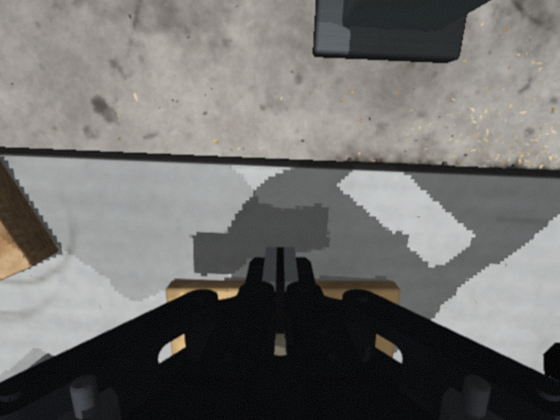

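Request:
move_arm(targets=[[0, 0, 0.004, 0, 0, 0, -1], [0, 0, 0.008, 0, 0, 0, -1], [0, 0, 0.012, 0, 0, 0, -1], [0, 0, 0.015, 0, 0, 0, -1], [0, 0, 0.018, 0, 0, 0, -1], [0, 0, 0.021, 0, 0, 0, -1], [0, 0, 0.024, 0, 0, 0, -1], [0, 0, 0.027, 0, 0, 0, -1], [0, 0, 0.03, 0, 0, 0, -1], [0, 0, 0.033, 0, 0, 0, -1], [0, 0, 0.036, 0, 0, 0, -1], [0, 0, 0.039, 0, 0, 0, -1], [0, 0, 0.041, 0, 0, 0, -1], [0, 0, 0.042, 0, 0, 0, -1], [0, 0, 0.043, 0, 0, 0, -1], [0, 0, 0.043, 0, 0, 0, -1]])

```text
time: 5.05
ee_pos: [0.4472, -0.2517, 0.0453]
ee_rot: [-0.014, 0.707, 0.014, 0.707]
ft_force: [0.9, -0.0, 0.6]
width: -0.003
```

```bash
python3 - <<'E'
from h import *
o,p,R=st(); print(p.round(4),(np.r_[(p[:2]-O)@Jx,(p[:2]-O)@Jy]).round(4),o['ft_force'].round(2),o['tau'].round(3))
d=snap('top','t2');c=d['color'][:,:,::-1][140:300,230:400]; cv2.imwrite('pics/t2z.png',cv2.resize(c,None,fx=3.7,fy=3.7,interpolation=cv2.INTER_CUBIC)[:600,:800])
E
```

```text
[ 0.4472 -0.2517  0.0453] [-1.385e-01 -1.000e-04] [ 0.87 -0.    0.57] [ 2.6000e-02 -3.6542e+01 -1.9098e+01  3.0000e-03 -4.8000e-02  6.0000e-03]
```

View pics/t2z.png

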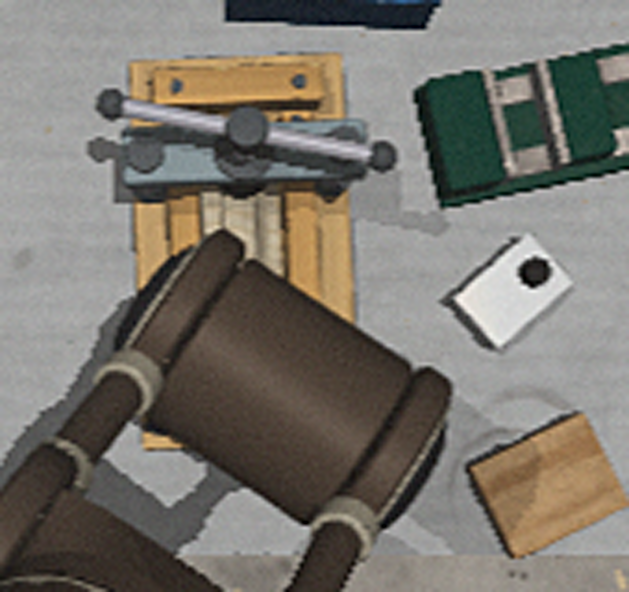

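Request:
move_arm(targets=[[0, 0, 0.001, 0, 0, 0, -1], [0, 0, 0.002, 0, 0, 0, -1], [0, 0, 0.003, 0, 0, 0, -1], [0, 0, 0.004, 0, 0, 0, -1], [0, 0, 0.0045, 0, 0, 0, -1], [0, 0, 0.005, 0, 0, 0, -1], [0, 0, 0.005, 0, 0, 0, -1], [0, 0, 0.005, 0, 0, 0, -1]])

```text
time: 5.9
ee_pos: [0.4521, -0.2515, 0.0453]
ee_rot: [-0.014, 0.707, 0.014, 0.707]
ft_force: [-0.3, 0.4, 0.0]
width: 0.001
```

Request:
move_arm(targets=[[0, 0, 0.0005, 0, 0, 0, -1], [0, 0, 0.001, 0, 0, 0, -1], [0, 0, 0.001, 0, 0, 0, -1]])

```text
time: 6.2
ee_pos: [0.4531, -0.2515, 0.0453]
ee_rot: [-0.014, 0.707, 0.014, 0.707]
ft_force: [-0.6, 0.4, 0.6]
width: -0.003
```

Request:
move_arm(targets=[[0, 0, 0.0005, 0, 0, 0, -1], [0, 0, 0.001, 0, 0, 0, -1], [0, 0, 0.001, 0, 0, 0, -1]])

```text
time: 6.5
ee_pos: [0.4542, -0.2514, 0.0453]
ee_rot: [-0.014, 0.707, 0.014, 0.707]
ft_force: [-0.0, 0.0, 0.3]
width: 0.002
```

Request:
move_arm(targets=[[0, 0, 0.0005, 0, 0, 0, -1], [0, 0, 0.001, 0, 0, 0, -1], [0, 0, 0.001, 0, 0, 0, -1]])

```text
time: 6.8
ee_pos: [0.4545, -0.2513, 0.0452]
ee_rot: [-0.014, 0.707, 0.015, 0.707]
ft_force: [-3.1, -1.5, 2.5]
width: -0.001
```

Request:
move_arm(targets=[[0, 0, 0.0005, 0, 0, 0, -1], [0, 0, 0.001, 0, 0, 0, -1], [0, 0, 0.001, 0, 0, 0, -1]])

```text
time: 7.1
ee_pos: [0.4546, -0.2513, 0.0452]
ee_rot: [-0.014, 0.708, 0.015, 0.706]
ft_force: [-6.1, -1.3, 4.4]
width: -0.0
```

```bash
python3 - <<'E'
from h import *
o,p,R=st(); print(p.round(4),(np.r_[(p[:2]-O)@Jx,(p[:2]-O)@Jy]).round(4),o['ft_force'].round(2),o['tau'].round(3))
d=snap('wrist','w3')
E
```

```text
[ 0.4546 -0.2513  0.0452] [-0.131 -0.   ] [-6.06 -1.27  4.44] [ 2.2560e+00 -3.5703e+01 -2.0595e+01  9.5600e-01 -1.3270e+00  7.0000e-03]
```

View pics/w3.png

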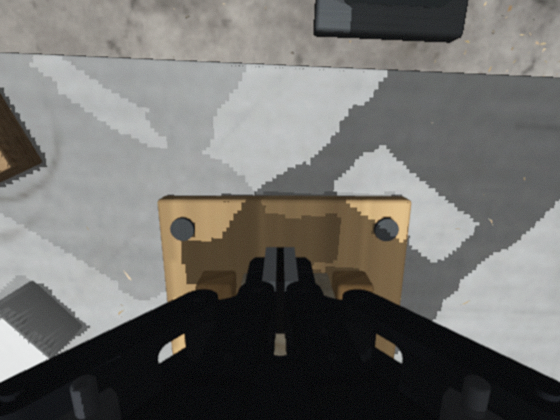

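Request:
move_arm(targets=[[0, 0, -0.004, 0, 0, 0, -1], [0, 0, -0.01, 0, 0, 0, -1], [0, 0, -0.015, 0, 0, 0, -1], [-0.05, 0, -0.02, 0, 0, 0, -1], [-0.1, 0, -0.02, 0, 0, 0, -1], [-0.15, 0, -0.02, 0, 0, 0, -1], [-0.2, 0, -0.02, 0, 0, 0, -1], [-0.2, 0, -0.02, 0, 0, 0, -1]])

```text
time: 7.95
ee_pos: [0.4407, -0.2552, 0.2538]
ee_rot: [-0.018, 0.702, 0.011, 0.712]
ft_force: [0.0, -0.0, 0.7]
width: -0.0
```

```bash
python3 - <<'E'
from h import *
d=snap('top','t3');c=d['color'][:,:,::-1][140:300,230:400]; cv2.imwrite('pics/t3z.png',cv2.resize(c,None,fx=3.7,fy=3.7,interpolation=cv2.INTER_CUBIC)[:600,:800])
s=ld('scene0');P=pts(s);q=P[...,:2]-O
r=np.hypot(q[...,0],q[...,1]); m=(r<.022)&(P[...,2]>.05)&(P[...,2]<.165)
ax=q@Jx;ay=q@Jy
v,u=np.where(m)
for z0 in np.arange(.05,.165,.005):
    k=m&(P[...,2]>=z0)&(P[...,2]<z0+.005)
    if k.any(): print(round(z0,3),k.sum(),'rmin/max',r[k].min().round(4),r[k].max().round(4),s['color'][k].mean(0).round())
c=s['color'][:,:,::-1][165:250,235:320];cv2.imwrite('pics/scp.png',cv2.resize(c,None,fx=7,fy=7,interpolation=cv2.INTER_CUBIC))
o,p,R=st();print(p.round(4),o['time'])
E
```

```text
0.05 4 rmin/max 0.0186 0.0202 [90. 85. 73.]
0.055 11 rmin/max 0.0164 0.0187 [52. 49. 43.]
0.06 29 rmin/max 0.0081 0.0192 [39. 38. 35.]
0.065 45 rmin/max 0.0085 0.018 [41. 39. 37.]
0.07 9 rmin/max 0.0074 0.0109 [44. 45. 45.]
0.075 11 rmin/max 0.0063 0.011 [47. 49. 50.]
0.09 7 rmin/max 0.0141 0.0218 [80. 77. 71.]
0.095 17 rmin/max 0.0149 0.0218 [65. 69. 68.]
0.1 13 rmin/max 0.0145 0.0217 [65. 71. 72.]
0.105 54 rmin/max 0.0149 0.0219 [84. 93. 96.]
0.11 77 rmin/max 0.0066 0.0215 [64. 69. 71.]
0.115 31 rmin/max 0.0057 0.0168 [66. 70. 73.]
0.12 8 rmin/max 0.0051 0.0079 [70. 71. 74.]
0.125 11 rmin/max 0.0057 0.0079 [73. 75. 77.]
0.13 9 rmin/max 0.0054 0.0076 [77. 79. 82.]
0.135 8 rmin/max 0.0055 0.0074 [75. 77. 81.]
0.14 8 rmin/max 0.005 0.0084 [73. 75. 79.]
0.145 9 rmin/max 0.0054 0.0079 [67. 69. 71.]
0.15 4 rmin/max 0.0093 0.0105 [52. 56. 59.]
0.155 15 rmin/max 0.0088 0.0123 [47. 50. 52.]
0.16 16 rmin/max 0.0089 0.0213 [52. 55. 56.]
[ 0.4387 -0.2539  0.2501] 8.0
```

View pics/t3z.png

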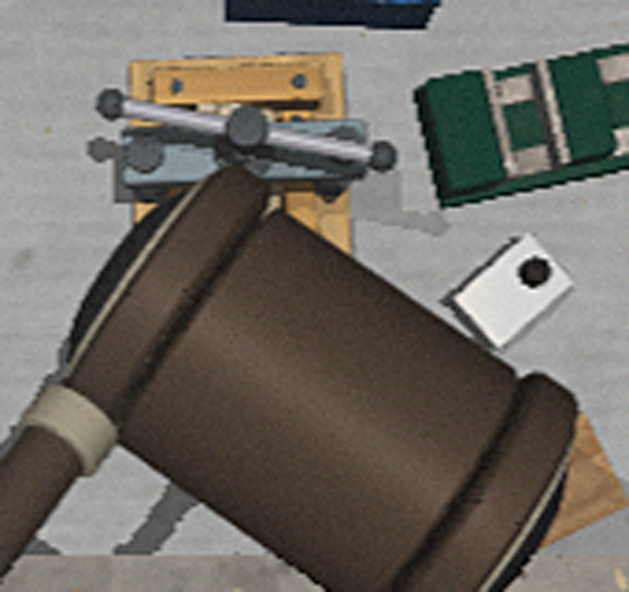

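View pics/scp.png

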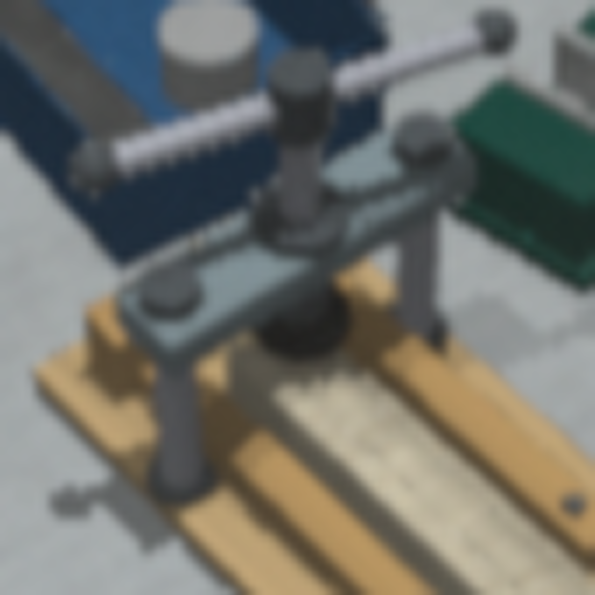

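```bash
cat >> h.py <<'E'
C=np.array([.5852,-.2461]); RHO=.040; OFF=.016; ZB=.1655
def peg(th,z): 
    a=np.radians(th); u=np.array([np.cos(a),np.sin(a)]); n=np.array([np.sin(a),-np.cos(a)])
    return np.r_[C+RHO*u-OFF*n,z], Rd(a-np.pi/2)
E
python3 - <<'E'
from h import *
o,p,R=st(); print(p.round(4), o['ft_force'].round(2),o['moment'].round(3),o['tau'].round(3))
for z in (.25,.1655):
    print(peg(100,z)[0].round(4), rel(p,R,*peg(100,z)))
p0,R0=peg(100,.1655)
for dth in (5,10,15,20,30,40,50,60,70): print(dth,rel(p0,R0,*peg(100-dth,.1655-max(0,dth-20)/360*.02)),rel(p0,R0,*peg(100-dth,.1655-dth/360*.02)))
t=ld('top0');P=pts(t)
k=(P[...,0]>.64)&(P[...,0]<.85)&(P[...,1]>-.4)&(P[...,1]<-.05)&(P[...,2]>.15)
for x0 in np.arange(.64,.85,.02):
    kk=k&(P[...,0]>=x0)&(P[...,0]<x0+.02)
    if kk.any(): print(x0.round(2),P[kk].min(0).round(3),P[kk].max(0).round(3))
E
```

```text
[ 0.4387 -0.2539  0.2501] [0.48 0.41 0.02] [-0.006  0.007 -0.008] [ 2.7000e-02 -3.1868e+01 -2.8353e+01  3.0000e-03  1.0000e-03  0.0000e+00]
[ 0.5625 -0.2095  0.25  ] [0.001, 0.0394, 0.1255, -0.128, 0.0082, 0.0067]
[ 0.5625 -0.2095  0.1655] [0.0855, 0.0399, 0.1247, -0.128, 0.0082, 0.0067]
5 [0.0, 0.0012, 0.0035, 0.0833, 0.0, 0.0] [0.0003, 0.0012, 0.0035, 0.0833, 0.0, 0.0]
10 [0.0, 0.0022, 0.0072, 0.1667, 0.0, 0.0] [0.0006, 0.0022, 0.0072, 0.1667, 0.0, 0.0]
15 [0.0, 0.0028, 0.0109, 0.25, 0.0, 0.0] [0.0008, 0.0028, 0.0109, 0.25, 0.0, 0.0]
20 [0.0, 0.0031, 0.0146, 0.3333, 0.0, 0.0] [0.0011, 0.0031, 0.0146, 0.3333, 0.0, 0.0]
30 [0.0006, 0.0026, 0.0221, 0.5, 0.0, 0.0] [0.0017, 0.0026, 0.0221, 0.5, 0.0, 0.0]
40 [0.0011, 0.0009, 0.0295, 0.6667, 0.0, 0.0] [0.0022, 0.0009, 0.0295, 0.6667, 0.0, 0.0]
50 [0.0017, -0.002, 0.0364, 0.8333, 0.0, 0.0] [0.0028, -0.002, 0.0364, 0.8333, 0.0, 0.0]
60 [0.0022, -0.0061, 0.0426, 1.0, 0.0, 0.0] [0.0033, -0.0061, 0.0426, 1.0, 0.0, 0.0]
70 [0.0028, -0.0113, 0.0481, 1.1667, 0.0, 0.0] [0.0039, -0.0113, 0.0481, 1.1667, 0.0, 0.0]
0.68 [ 0.682 -0.296  0.151] [ 0.7   -0.274  0.167]
0.7 [ 0.7   -0.298  0.15 ] [ 0.72  -0.276  0.168]
0.72 [ 0.72  -0.299  0.15 ] [ 0.74  -0.276  0.168]
0.74 [ 0.74  -0.299  0.15 ] [ 0.76  -0.277  0.166]
0.76 [ 0.76  -0.303  0.15 ] [ 0.78  -0.188  0.307]
0.78 [ 0.78  -0.301  0.15 ] [ 0.8   -0.05   0.307]
0.8 [ 0.8   -0.304  0.15 ] [ 0.82  -0.05   0.355]
0.82 [ 0.82  -0.306  0.15 ] [ 0.84  -0.05   0.353]
0.84 [ 0.84  -0.304  0.151] [ 0.85  -0.077  0.319]
```

Request:
move_arm(targets=[[0, 0.015, 0.04, -0.05, 0.004, 0.003, -1], [0, 0.03, 0.08, -0.128, 0.008, 0.007, -1], [0.001, 0.039, 0.125, -0.128, 0.008, 0.007, -1], [0.001, 0.039, 0.125, -0.128, 0.008, 0.007, -1], [0.03, 0.039, 0.125, -0.128, 0.008, 0.007, -1], [0.06, 0.04, 0.125, -0.128, 0.008, 0.007, -1], [0.0855, 0.04, 0.125, -0.128, 0.008, 0.007, -1], [0.0855, 0.04, 0.125, -0.128, 0.008, 0.007, -1], [0.0855, 0.04, 0.125, -0.128, 0.008, 0.007, -1]])

```text
time: 8.9
ee_pos: [0.5578, -0.2068, 0.1583]
ee_rot: [-0.058, 0.709, 0.065, 0.7]
ft_force: [0.2, 0.6, -0.1]
width: 0.005
```

```bash
cat >> h.py <<'E'
def rep():
    o,p,R=st(); q,_=peg(0,0)
    c=p[:2]-C; F=o['ft_force'];M=o['moment']
    th=np.degrees(np.arctan2(R[1,2],R[0,2]))+90
    u=np.array([np.cos(np.radians(th)),np.sin(np.radians(th))]);n=np.array([u[1],-u[0]])
    print('t%.2f'%o['time'],'p',p.round(4),'th %.1f'%th,'u %.4f n %.4f'%(c@u,c@n),'F_n %.2f F_u %.2f Fz %.2f'%(F[:2]@n,F[:2]@u,F[2]),'Mz %.3f'%M[2],'T %.3f'%(c[0]*F[1]-c[1]*F[0]+M[2]), 'T0 %.3f'%(c[0]*F[1]-c[1]*F[0]),'j6 %.2f tau0 %.2f'%(o['joints'][5],o['tau'][0]))
E
python3 - <<'E'
from h import *
rep()
d=snap('wrist','w4'); d=snap('top','t4');c=d['color'][:,:,::-1][140:300,230:400]; cv2.imwrite('pics/t4z.png',cv2.resize(c,None,fx=3.7,fy=3.7,interpolation=cv2.INTER_CUBIC)[:600,:800])
E
```

```text
t8.90 p [ 0.5578 -0.2068  0.1583] th 100.0 u 0.0435 n -0.0202 F_n 0.35 F_u 0.55 Fz -0.11 Mz -0.023 T -0.050 T0 -0.026 j6 -2.18 tau0 0.05
```

View pics/w4.png

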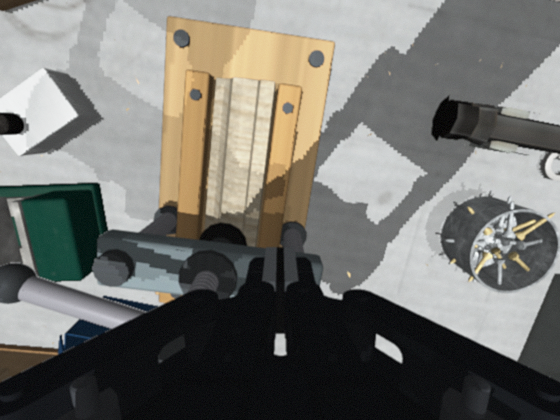

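View pics/t4z.png

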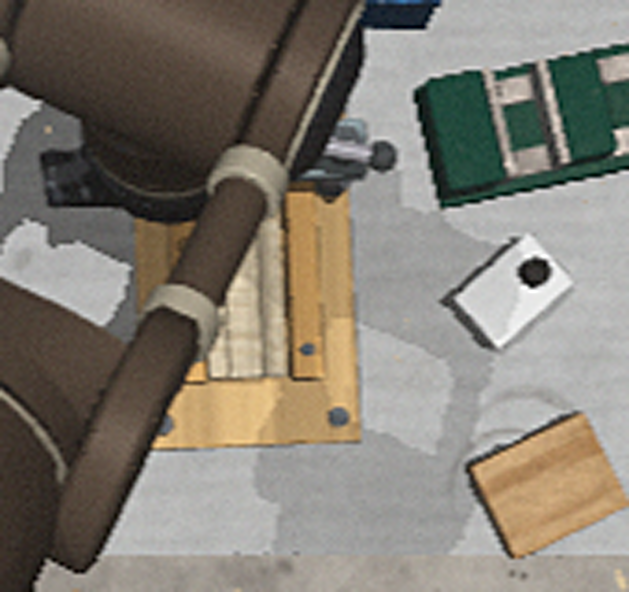

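Request:
move_arm(targets=[[-0.004, -0.002, 0, 0, 0, 0, -1], [-0.007, -0.0035, 0, 0, 0, 0, -1], [-0.007, -0.0035, 0, 0, 0, 0, -1], [-0.007, -0.0035, 0, 0, 0, 0, -1]])

```text
time: 9.4
ee_pos: [0.5604, -0.2109, 0.1676]
ee_rot: [-0.059, 0.707, 0.064, 0.702]
ft_force: [0.2, -0.1, -0.1]
width: 0.001
```

```bash
python3 -c "
from h import *
rep();o,p,R=st();print(rel(p,R,*peg(100,.1655)))"
```

```text
t9.40 p [ 0.5604 -0.2109  0.1676] th 100.0 u 0.0390 n -0.0183 F_n 0.14 F_u -0.10 Fz -0.06 Mz -0.001 T -0.004 T0 -0.004 j6 -2.18 tau0 -0.05
[0.0021, 0.001, 0.0023, -0.0, -0.0063, -0.0067]
```

Request:
move_arm(targets=[[0.002, 0.001, 0.0023, 0, 0, 0, -1], [0.002, 0.0022, 0.0058, 0.0833, 0, 0, -1], [0.002, 0.0032, 0.0095, 0.1667, 0, 0, -1], [0.002, 0.0038, 0.0132, 0.25, 0, 0, -1], [0.002, 0.0038, 0.0132, 0.25, 0, 0, -1], [0.002, 0.0038, 0.0132, 0.25, 0, 0, -1]])

```text
time: 10.0
ee_pos: [0.5721, -0.2043, 0.1643]
ee_rot: [0.032, 0.71, -0.028, 0.703]
ft_force: [0.6, -0.1, -0.2]
width: -0.001
```

```bash
python3 -c "
from h import *
rep();o,p,R=st();print(rel(p,R,*peg(85,.1655)))"
```

```text
t10.00 p [ 0.5721 -0.2043  0.1643] th 85.1 u 0.0405 n -0.0166 F_n 0.61 F_u -0.02 Fz -0.24 Mz -0.042 T -0.066 T0 -0.024 j6 -1.90 tau0 0.08
[-0.0012, -0.0005, 0.0006, 0.0021, -0.0098, -0.0055]
```

Request:
move_arm(targets=[[0, 0.0012, 0.0035, 0.0833, 0, 0, -1], [0, 0.0022, 0.0072, 0.1667, 0, 0, -1], [0, 0.0028, 0.0109, 0.25, 0, 0, -1], [0, 0.0031, 0.0146, 0.3333, 0, 0, -1], [0, 0.0031, 0.0146, 0.3333, 0, 0, -1], [0, 0.0031, 0.0146, 0.3333, 0, 0, -1]])

```text
time: 10.6
ee_pos: [0.5848, -0.202, 0.1637]
ee_rot: [0.154, 0.696, -0.151, 0.685]
ft_force: [-4.4, 1.0, 1.5]
width: 0.0
```

```bash
python3 -c "
from h import *
rep();o,p,R=st();print(rel(p,R,*peg(65,.1645)))
d=snap('wrist','w5')"
```

```text
t10.60 p [ 0.5848 -0.202   0.1637] th 65.1 u 0.0398 n -0.0189 F_n -4.46 F_u -0.93 Fz 1.54 Mz 0.014 T 0.209 T0 0.195 j6 -1.54 tau0 0.29
[-0.0008, 0.0002, 0.003, 0.0022, -0.0161, -0.0012]
```

View pics/w5.png

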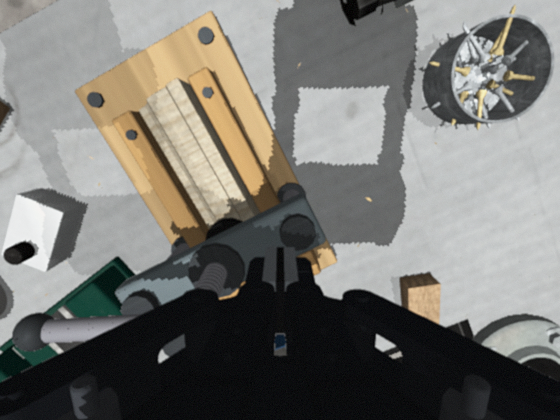

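Request:
move_arm(targets=[[0.0003, 0.0012, 0.0035, 0.0833, 0, 0, -1], [0.0006, 0.0022, 0.0072, 0.1667, 0, 0, -1], [0.0008, 0.0028, 0.0109, 0.25, 0, 0, -1], [0.0011, 0.0031, 0.0146, 0.3333, 0, 0, -1], [0.0014, 0.003, 0.0184, 0.4167, 0, 0, -1], [0.0017, 0.0026, 0.0221, 0.5, 0, 0, -1]])

```text
time: 11.25
ee_pos: [0.6064, -0.2079, 0.162]
ee_rot: [0.328, 0.633, -0.326, 0.621]
ft_force: [-4.8, 4.6, 2.9]
width: 0.005
```

```bash
python3 -c "
from h import *
rep();o,p,R=st();print(rel(p,R,*peg(35,.1645-30/360*.02)))"
```

```text
t11.25 p [ 0.6064 -0.2079  0.162 ] th 34.9 u 0.0392 n -0.0192 F_n -6.51 F_u -1.34 Fz 2.88 Mz -0.008 T 0.273 T0 0.281 j6 -1.01 tau0 -1.71
[-0.0009, 0.0008, 0.0031, -0.0016, -0.0158, 0.0054]
```

Request:
move_arm(targets=[[0.0003, 0.0012, 0.0035, 0.0833, 0, 0, -1], [0.0006, 0.0022, 0.0072, 0.1667, 0, 0, -1], [0.0008, 0.0028, 0.0109, 0.25, 0, 0, -1], [0.0011, 0.0031, 0.0146, 0.3333, 0, 0, -1], [0.0014, 0.003, 0.0184, 0.4167, 0, 0, -1], [0.0017, 0.0026, 0.0221, 0.5, 0, 0, -1]])

```text
time: 11.85
ee_pos: [0.6219, -0.2239, 0.1602]
ee_rot: [0.478, 0.527, -0.478, 0.515]
ft_force: [-3.5, 6.2, 2.7]
width: -0.003
```

```bash
python3 -c "
from h import *
rep();o,p,R=st();print(rel(p,R,*peg(5,.1645-60/360*.02)))
d=snap('wrist','w6')
rep()"
```

```text
t11.85 p [ 0.6219 -0.2239  0.1602] th 4.9 u 0.0384 n -0.0190 F_n -6.43 F_u -2.96 Fz 2.68 Mz 0.069 T 0.372 T0 0.303 j6 -0.50 tau0 -2.77
[-0.001, 0.0015, 0.0029, -0.0017, -0.0117, 0.0109]
t11.90 p [ 0.6221 -0.2245  0.1602] th 4.7 u 0.0386 n -0.0184 F_n -5.35 F_u -2.50 Fz 1.60 Mz -0.034 T 0.218 T0 0.252 j6 -0.50 tau0 -1.98
```

View pics/w6.png

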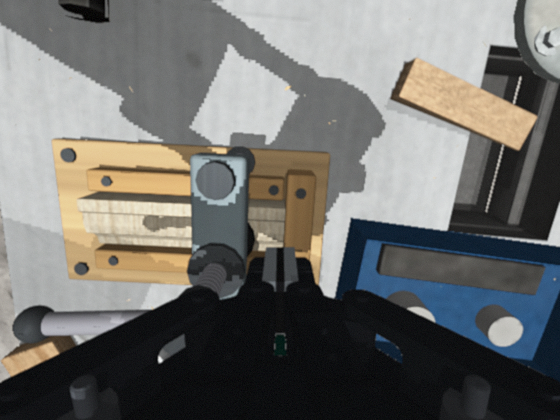

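Request:
move_arm(targets=[[0.0003, 0.0012, 0.0035, 0.0833, 0, 0, -1], [0.0006, 0.0022, 0.0072, 0.1667, 0, 0, -1], [0.0008, 0.0028, 0.0109, 0.25, 0, 0, -1], [0.0011, 0.0031, 0.0146, 0.3333, 0, 0, -1], [0.0014, 0.003, 0.0184, 0.4167, 0, 0, -1], [0.0017, 0.0026, 0.0221, 0.5, 0, 0, -1]])

```text
time: 12.5
ee_pos: [0.6272, -0.2452, 0.1584]
ee_rot: [-0.596, -0.385, 0.598, -0.374]
ft_force: [-1.2, 6.8, 2.1]
width: 0.005
```

```bash
python3 -c "
from h import *
rep()"
```

```text
t12.50 p [ 0.6272 -0.2452  0.1584] th -25.1 u 0.0377 n -0.0187 F_n -5.63 F_u -3.98 Fz 2.13 Mz -0.047 T 0.239 T0 0.286 j6 -0.01 tau0 -3.84
```

Request:
move_arm(targets=[[0.0003, 0.0012, 0.0035, 0.0833, 0, 0, -1], [0.0006, 0.0022, 0.0072, 0.1667, 0, 0, -1], [0.0008, 0.0028, 0.0109, 0.25, 0, 0, -1]])

```text
time: 12.8
ee_pos: [0.6257, -0.256, 0.1576]
ee_rot: [-0.64, -0.303, 0.642, -0.293]
ft_force: [1.4, 7.0, 0.4]
width: -0.002
```

```bash
python3 -c "
from h import *
rep()"
```

```text
t12.80 p [ 0.6257 -0.256   0.1576] th -40.1 u 0.0374 n -0.0185 F_n -6.23 F_u -3.44 Fz 0.43 Mz -0.035 T 0.261 T0 0.296 j6 0.24 tau0 -4.35
```

Request:
move_arm(targets=[[0.0003, 0.0012, 0.0035, 0.0833, 0, 0, -1], [0.0006, 0.0022, 0.0072, 0.1667, 0, 0, -1], [0.0008, 0.0028, 0.0109, 0.25, 0, 0, -1]])

```text
time: 13.1
ee_pos: [0.6215, -0.2662, 0.1567]
ee_rot: [-0.673, -0.217, 0.676, -0.207]
ft_force: [1.2, 6.0, 0.1]
width: -0.002
```

```bash
python3 -c "
from h import *
rep();o,p,R=st();print(rel(p,R,*peg(-55,.1645-120/360*.02)))"
```

```text
t13.10 p [ 0.6215 -0.2662  0.1567] th -55.1 u 0.0372 n -0.0182 F_n -4.46 F_u -4.24 Fz 0.13 Mz -0.013 T 0.231 T0 0.243 j6 0.49 tau0 -4.66
[-0.0011, 0.0027, 0.0021, -0.0021, -0.0006, 0.0134]
```

Request:
move_arm(targets=[[0.0003, 0.0012, 0.0035, 0.0833, 0, 0, -1], [0.0006, 0.0022, 0.0072, 0.1667, 0, 0, -1], [0.0008, 0.0028, 0.0109, 0.25, 0, 0, -1]])

```text
time: 13.4
ee_pos: [0.6149, -0.2748, 0.156]
ee_rot: [-0.695, -0.126, 0.698, -0.118]
ft_force: [3.9, 7.4, -1.1]
width: 0.0
```

```bash
python3 -c "
from h import *
rep()
d=snap('wrist','w7');d=snap('scene','s7');rep()"
```

```text
t13.40 p [ 0.6149 -0.2748  0.156 ] th -70.1 u 0.0371 n -0.0182 F_n -6.22 F_u -5.63 Fz -1.14 Mz -0.056 T 0.276 T0 0.333 j6 0.73 tau0 -5.13
t13.50 p [ 0.6146 -0.2755  0.1559] th -70.0 u 0.0377 n -0.0176 F_n -5.59 F_u -4.31 Fz -1.32 Mz -0.079 T 0.207 T0 0.287 j6 0.73 tau0 -3.85
```

View pics/w7.png

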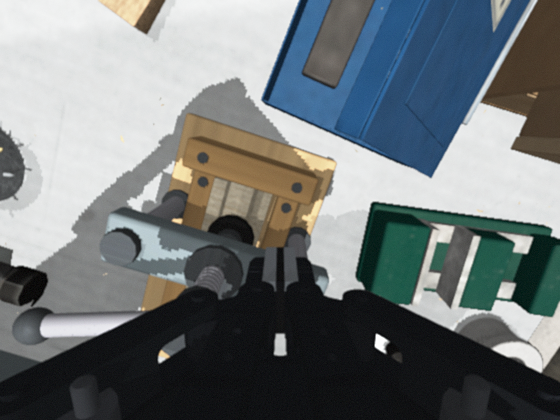

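View pics/s7.png

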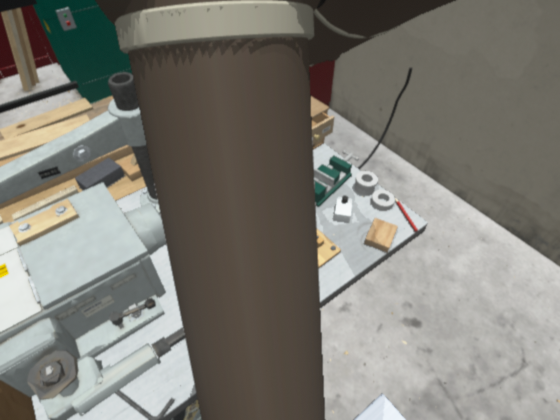

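```bash
cat > pad.py <<'E'
from h import *
import sys
def padz(f):
    d=ld(f);P=pts(d);q=P[...,:2]-C;r=np.hypot(q[...,0],q[...,1])
    m=(r<.024)&(P[...,2]>.04)&(P[...,2]<.085)&(d['depth']>0)
    for z0 in np.arange(.044,.085,.002):
        k=m&(P[...,2]>=z0)&(P[...,2]<z0+.002)
        if k.any(): print(round(z0,3),k.sum(),'r %.4f..%.4f med %.4f'%(r[k].min(),r[k].max(),np.median(r[k])),d['color'][k].mean(0).round())
    v,u=np.where(m); 
    c=d['color'][:,:,::-1][max(v.min()-15,0):v.max()+15,u.min()-15:u.max()+15]
    print(u.min()-15,v.min()-15); cv2.imwrite(f'pics/{f}p.png',cv2.resize(c,None,fx=7,fy=7,interpolation=cv2.INTER_NEAREST)[:600,:800])
padz(sys.argv[1])
E
python3 pad.py w7; python3 pad.py scene0
```

```text
0.044 22 r 0.0182..0.0238 med 0.0216 [112. 105.  90.]
0.046 126 r 0.0192..0.0240 med 0.0220 [130. 122. 105.]
0.048 25 r 0.0158..0.0237 med 0.0197 [105.  98.  85.]
0.05 39 r 0.0160..0.0193 med 0.0177 [61. 57. 49.]
0.052 38 r 0.0160..0.0193 med 0.0176 [31. 29. 26.]
0.054 96 r 0.0083..0.0196 med 0.0171 [23. 22. 20.]
0.056 512 r 0.0079..0.0192 med 0.0140 [18. 18. 17.]
0.058 44 r 0.0082..0.0185 med 0.0136 [18. 18. 19.]
0.06 26 r 0.0080..0.0115 med 0.0101 [28. 29. 29.]
0.062 26 r 0.0083..0.0113 med 0.0097 [32. 33. 34.]
0.064 27 r 0.0082..0.0114 med 0.0099 [32. 34. 35.]
0.066 33 r 0.0063..0.0112 med 0.0095 [35. 37. 38.]
0.068 62 r 0.0064..0.0110 med 0.0087 [41. 43. 44.]
0.07 1 r 0.0080..0.0080 med 0.0080 [40. 42. 44.]
188 189
0.044 16 r 0.0069..0.0237 med 0.0169 [113. 108.  94.]
0.046 5 r 0.0169..0.0236 med 0.0215 [98. 94. 83.]
0.048 22 r 0.0158..0.0236 med 0.0205 [92. 88. 76.]
0.05 4 r 0.0188..0.0202 med 0.0192 [90. 85. 73.]
0.056 4 r 0.0164..0.0182 med 0.0167 [59. 56. 48.]
0.058 7 r 0.0161..0.0188 med 0.0170 [48. 46. 41.]
0.06 6 r 0.0101..0.0178 med 0.0176 [38. 37. 35.]
0.062 13 r 0.0133..0.0191 med 0.0164 [43. 40. 36.]
0.064 19 r 0.0078..0.0185 med 0.0161 [40. 38. 35.]
0.066 34 r 0.0082..0.0176 med 0.0136 [40. 39. 36.]
0.068 2 r 0.0087..0.0092 med 0.0090 [42. 44. 42.]
0.07 5 r 0.0085..0.0108 med 0.0095 [43. 44. 44.]
0.072 3 r 0.0084..0.0105 med 0.0086 [45. 46. 47.]
0.074 5 r 0.0071..0.0109 med 0.0084 [45. 46. 46.]
0.076 1 r 0.0060..0.0060 med 0.0060 [50. 54. 54.]
0.078 6 r 0.0075..0.0105 med 0.0081 [48. 50. 51.]
254 190
```

View pics/w7p.png

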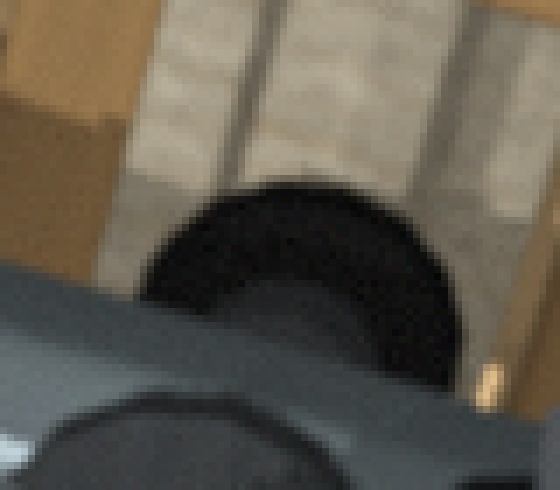

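```bash
cat > disc.py <<'E'
from h import *
import sys
f=sys.argv[1]
rep(); d=snap('wrist',f); rep()
P=pts(d);q=P[...,:2]-C;r=np.hypot(q[...,0],q[...,1])
dark=d['color'].max(2)<40
m=(r<.0165)&(r>.0125)&(P[...,2]>.045)&(P[...,2]<.075)&dark
print('disc',m.sum(),np.median(P[...,2][m]).round(5),np.percentile(P[...,2][m],[20,80]).round(4))
ax=q@Jx;ay=q@Jy
k=(abs(ay)<.006)&(ax>.021)&(ax<.036)&(P[...,2]>.03)&(P[...,2]<.06); print('mould top',k.sum(),np.median(P[...,2][k]).round(5))
# handle bar visible half: opposite side
k=(P[...,2]>.13)&(P[...,2]<.18)&(r>.02)&(r<.06)&(d['color'].min(2)>90)
if k.sum()>30:
    g=q[k]; w=np.linalg.svd(g-g.mean(0))[2][0]; print('bar',k.sum(),'ang %.1f'%np.degrees(np.arctan2(w[1],w[0])),'z',np.percentile(P[...,2][k],[50,95]).round(4))
E
python3 - <<'E'
from h import *
d=ld('w7');P=pts(d);q=P[...,:2]-C;r=np.hypot(q[...,0],q[...,1])
m=(r<.0165)&(r>.0125)&(P[...,2]>.045)&(P[...,2]<.075)&(d['color'].max(2)<40)
print(np.median(P[...,2][m]))
ax=q@Jx;ay=q@Jy
k=(abs(ay)<.006)&(ax>.021)&(ax<.036)&(P[...,2]>.03)&(P[...,2]<.06); print('mould top',k.sum(),np.median(P[...,2][k]).round(5))
k=(P[...,2]>.13)&(P[...,2]<.18)&(r>.02)&(r<.06)&(d['color'].min(2)>90)
g=q[k]; w=np.linalg.svd(g-g.mean(0))[2][0]; print('bar',k.sum(),'ang %.1f'%np.degrees(np.arctan2(w[1],w[0])),'z',np.percentile(P[...,2][k],[50,95]).round(4))
E
```

```text
0.05693112192954411
mould top 304 0.0409
bar 1520 ang 122.0 z [0.1602 0.162 ]
```

Request:
move_arm(targets=[[0.0003, 0.0012, 0.0035, 0.0833, 0, 0, -1], [0.0006, 0.0022, 0.0072, 0.1667, 0, 0, -1], [0.0008, 0.0028, 0.0109, 0.25, 0, 0, -1]])

```text
time: 13.8
ee_pos: [0.6066, -0.2818, 0.1553]
ee_rot: [-0.706, -0.034, 0.707, -0.026]
ft_force: [7.1, 6.2, -3.1]
width: -0.001
```

```bash
python3 disc.py w8
```

```text
t13.80 p [ 0.6066 -0.2818  0.1553] th -85.1 u 0.0374 n -0.0183 F_n -7.57 F_u -5.56 Fz -3.07 Mz -0.033 T 0.352 T0 0.385 j6 0.98 tau0 -4.80
t13.85 p [ 0.6061 -0.2822  0.1553] th -85.3 u 0.0377 n -0.0178 F_n -5.40 F_u -4.82 Fz -1.05 Mz -0.042 T 0.248 T0 0.289 j6 0.98 tau0 -4.29
disc 314 0.05692 [0.0561 0.0575]
mould top 328 0.04082
bar 1332 ang 106.3 z [0.1594 0.1611]
```

Request:
move_arm(targets=[[0.0003, 0.0012, 0.0035, 0.0833, 0, 0, -1], [0.0006, 0.0022, 0.0072, 0.1667, 0, 0, -1], [0.0008, 0.0028, 0.0109, 0.25, 0, 0, -1]])

```text
time: 14.15
ee_pos: [0.5968, -0.2864, 0.1547]
ee_rot: [-0.704, 0.06, 0.705, 0.065]
ft_force: [8.1, 2.6, -3.9]
width: 0.005
```

```bash
python3 disc.py w9
```

```text
t14.15 p [ 0.5968 -0.2864  0.1547] th 259.9 u 0.0376 n -0.0185 F_n -7.54 F_u -4.00 Fz -3.87 Mz -0.046 T 0.312 T0 0.358 j6 1.23 tau0 -4.21
t14.20 p [ 0.5962 -0.2866  0.1547] th 259.7 u 0.0379 n -0.0180 F_n -6.64 F_u -4.60 Fz -3.32 Mz -0.004 T 0.331 T0 0.335 j6 1.23 tau0 -3.87
disc 296 0.05678 [0.056  0.0575]
mould top 342 0.04076
bar 1133 ang 89.6 z [0.1588 0.1604]
```

View pics/w9.png

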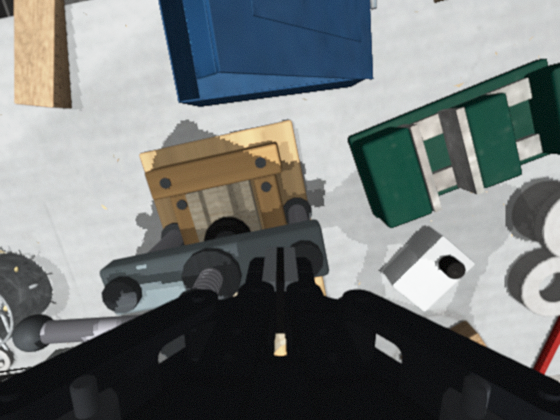

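```bash
python3 - <<'E'
from h import *
for f in ['scene0','w4','w5','w6','w7','w8','w9']:
    d=ld(f);P=pts(d);q=P[...,:2]-C;r=np.hypot(q[...,0],q[...,1])
    for a,b in ((.0125,.0165),(.011,.0175)):
        m=(r<b)&(r>a)&(P[...,2]>.051)&(P[...,2]<.075)&(d['color'].max(2)<60)
        z=P[...,2][m]; hh,e=np.histogram(z,np.arange(.05,.076,.001)); print(f,m.sum(),np.median(z).round(5),e[hh.argmax()].round(3),end=' | ')
    g=(r<.03)&(r>.007)&(P[...,2]>.16)&(P[...,2]<.19)
    # sharp measure of bar: brightest bar pixels with z>.13
    k=(P[...,2]>.13)&(P[...,2]<.18)&(r>.02)&(r<.06)&(d['color'].min(2)>90)
    if k.sum()>20:
        w=q[k].mean(0); print('bar dir from axis %.1f'%np.degrees(np.arctan2(w[1],w[0])),'n',k.sum(),'z95 %.4f'%np.percentile(P[...,2][k],95))
    else: print()
E
```

```text
scene0 31 0.06632 0.066 | scene0 51 0.06576 0.066 | bar dir from axis 114.2 n 158 z95 0.1719
w4 255 0.06457 0.064 | w4 412 0.06457 0.064 | bar dir from axis -105.4 n 2364 z95 0.1702
w5 148 0.06409 0.064 | w5 221 0.064 0.064 | bar dir from axis -115.3 n 1218 z95 0.1695
w6 100 0.06042 0.06 | w6 137 0.0604 0.06 | bar dir from axis -179.3 n 1520 z95 0.1660
w7 317 0.05693 0.056 | w7 505 0.0569 0.056 | bar dir from axis 108.0 n 1520 z95 0.1620
w8 313 0.05692 0.057 | w8 485 0.05687 0.057 | bar dir from axis 95.0 n 1332 z95 0.1611
w9 289 0.05681 0.056 | w9 450 0.05674 0.056 | bar dir from axis 81.6 n 1133 z95 0.1604
```

Request:
move_arm(targets=[[0.0003, 0.0012, 0.0035, 0.0833, 0, 0, -1], [0.0006, 0.0022, 0.0072, 0.1667, 0, 0, -1], [0.0008, 0.0028, 0.0109, 0.25, 0, 0, -1], [0.0011, 0.0031, 0.0146, 0.3333, 0, 0, -1], [0.0014, 0.003, 0.0184, 0.4167, 0, 0, -1], [0.0017, 0.0026, 0.0221, 0.5, 0, 0, -1]])

```text
time: 14.8
ee_pos: [0.5754, -0.2878, 0.1538]
ee_rot: [0.665, -0.241, -0.664, -0.244]
ft_force: [9.8, -2.6, -5.4]
width: -0.0
```

```bash
python3 disc.py w10; python3 - <<'E'
from h import *
d=ld('w10');P=pts(d);q=P[...,:2]-C;r=np.hypot(q[...,0],q[...,1])
k=(P[...,2]>.13)&(P[...,2]<.18)&(r>.02)&(r<.06)&(d['color'].min(2)>90);w=q[k].mean(0); print('bar dir from axis %.1f'%np.degrees(np.arctan2(w[1],w[0])))
E
```

```text
t14.80 p [ 0.5754 -0.2878  0.1538] th 229.9 u 0.0382 n -0.0194 F_n -9.19 F_u -4.37 Fz -5.42 Mz -0.072 T 0.363 T0 0.436 j6 1.74 tau0 -1.30
t14.85 p [ 0.5749 -0.2876  0.1538] th 229.7 u 0.0384 n -0.0190 F_n -6.49 F_u -4.97 Fz -4.89 Mz -0.030 T 0.313 T0 0.343 j6 1.74 tau0 -1.52
disc 124 0.05661 [0.0559 0.0571]
mould top 350 0.04069
bar 608 ang 63.8 z [0.1576 0.159 ]
bar dir from axis 55.1
```

View pics/w10.png

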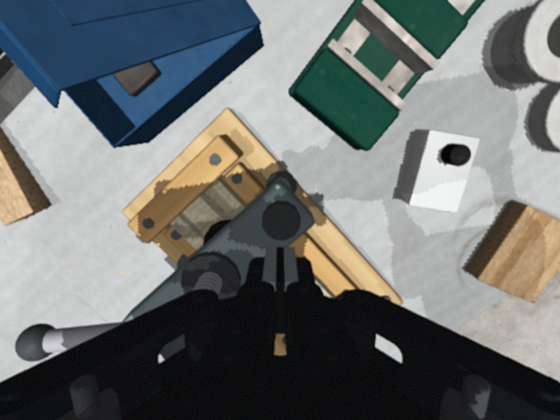

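Request:
move_arm(targets=[[0.0003, 0.0012, 0.0035, 0.0833, 0, 0, -1], [0.0006, 0.0022, 0.0072, 0.1667, 0, 0, -1], [0.0008, 0.0028, 0.0109, 0.25, 0, 0, -1], [0.0011, 0.0031, 0.0146, 0.3333, 0, 0, -1], [0.0014, 0.003, 0.0184, 0.4167, 0, 0, -1], [0.0015, 0.0028, 0.0199, 0.45, 0, 0, -1]])

```text
time: 15.45
ee_pos: [0.5574, -0.2794, 0.1527]
ee_rot: [0.59, -0.391, -0.589, -0.39]
ft_force: [5.5, -7.9, -6.8]
width: -0.002
```

```bash
python3 disc.py w11; python3 - <<'E'
from h import *
d=ld('w11');P=pts(d);q=P[...,:2]-C;r=np.hypot(q[...,0],q[...,1])
k=(P[...,2]>.13)&(P[...,2]<.18)&(r>.02)&(r<.06)&(d['color'].min(2)>90);w=q[k].mean(0); print('bar dir from axis %.1f'%np.degrees(np.arctan2(w[1],w[0])))
E
```

```text
t15.45 p [ 0.5574 -0.2794  0.1527] th 203.0 u 0.0386 n -0.0198 F_n -9.40 F_u -1.97 Fz -6.80 Mz 0.037 T 0.439 T0 0.402 j6 2.21 tau0 2.49
t15.50 p [ 0.5573 -0.2794  0.1526] th 203.0 u 0.0387 n -0.0197 F_n -9.09 F_u -3.24 Fz -6.48 Mz 0.051 T 0.467 T0 0.416 j6 2.21 tau0 2.18
bar dir from axis 29.4
  return _methods._mean(a, axis=axis, dtype=dtype,
  ret = ret.dtype.type(ret / rcount)
Traceback (most recent call last):
  File "disc.py", line 8, in <module>
    print('disc',m.sum(),np.median(P[...,2][m]).round(5),np.percentile(P[...,2][m],[20,80]).round(4))
                                                         ~~~~~~~~~~~~~^^^^^^^^^^^^^^^^^^^^^
IndexError: index -1 is out of bounds for axis 0 with size 0
```

```bash
python3 - <<'E'
from h import *
d=ld('w11');P=pts(d);q=P[...,:2]-C;r=np.hypot(q[...,0],q[...,1])
k=(P[...,2]>.13)&(P[...,2]<.18)&(r>.02)&(r<.06)&(d['color'].min(2)>90);print(k.sum(),np.percentile(P[...,2][k],[50,95]))
E
```

```text
375 [0.15584512 0.1574532 ]
```

Request:
move_arm(targets=[[0, 0, -0.004, 0, 0, 0, -1], [0, 0, -0.009, 0, 0, 0, -1], [0, 0, -0.014, 0, 0, 0, -1], [0, 0, -0.016, 0, 0, 0, -1], [-0.03, 0, -0.016, 0, 0, 0, -1], [-0.07, 0, -0.016, 0, 0, 0, -1], [-0.11, 0, -0.016, 0, 0, 0, -1], [-0.15, 0, -0.016, 0, 0, 0, -1], [-0.15, 0, -0.016, 0, 0, 0, -1]])

```text
time: 16.4
ee_pos: [0.5651, -0.2937, 0.3103]
ee_rot: [0.591, -0.39, -0.589, -0.39]
ft_force: [-0.3, -0.4, 0.7]
width: 0.002
```

```bash
python3 - <<'E'
from h import *
rep();o,p,R=st();print(rel(p,R,(.42,.05,.36),R)); snap('wrist','w12')
E
```

```text
t16.40 p [ 0.5651 -0.2937  0.3103] th 203.0 u 0.0371 n -0.0359 F_n -0.23 F_u 0.42 Fz 0.70 Mz 0.081 T 0.074 T0 -0.007 j6 2.19 tau0 0.04
[-0.0505, -0.0011, 0.3729, 0.0, 0.0, 0.0]
```

View pics/w12.png

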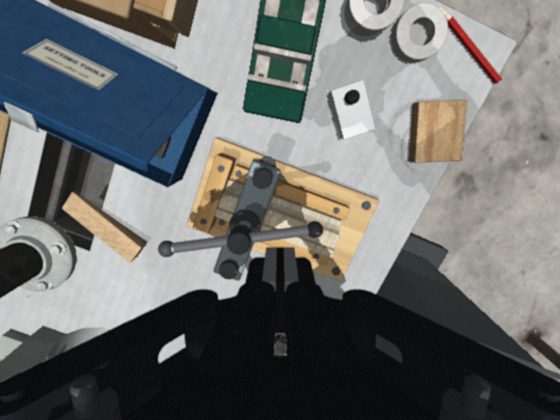

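Request:
move_arm(targets=[[-0.02, 0, 0.02, 0, 0, 0, -1], [-0.04, 0, 0.06, 0, 0, 0, -1], [-0.05, 0, 0.11, 0, 0, 0, -1], [-0.05, 0, 0.16, 0, 0, 0, -1], [-0.05, 0, 0.21, 0, 0, 0, -1], [-0.05, 0, 0.26, 0, 0, 0, -1], [-0.05, 0, 0.31, 0, 0, 0, -1], [-0.05, 0, 0.36, 0, 0, 0, -1], [-0.05, 0, 0.37, 0, 0, 0, -1], [-0.05, 0, 0.37, 0, 0, 0, -1], [-0.05, 0, 0.37, 0, 0, 0, -1]])

```text
time: 17.55
ee_pos: [0.4176, 0.048, 0.3547]
ee_rot: [-0.586, 0.39, 0.594, 0.39]
ft_force: [0.2, 0.1, -0.3]
width: 0.005
```

```bash
python3 - <<'E'
from h import *
d=snap('top','t5');s=snap('scene','s5')
c=d['color'][:,:,::-1][140:300,150:400]; cv2.imwrite('pics/t5z.png',cv2.resize(c,None,fx=3.2,fy=3.2,interpolation=cv2.INTER_CUBIC)[:600,:800])
P=pts(d);q=P[...,:2]-C;k=(P[...,2]>.135)&(P[...,2]<.19)&(np.hypot(q[...,0],q[...,1])<.09)
h=P[k];c=h.mean(0);w=np.linalg.svd((h-c)[:,:2])[2][0];t=(h-c)[:,:2]@w
print('bar ang',np.degrees(np.arctan2(w[1],w[0])),'mid',c[:2]+w*(t.min()+t.max())/2,np.percentile(h[:,2],[10,50,90,99]))
P0=pts(ld('top0'));k=(P0[...,2]>.135)&(P0[...,2]<.19)&(np.hypot(*(P0[...,:2]-C).transpose(2,0,1))<.09);print(np.percentile(P0[k][:,2],[10,50,90,99]))
print(status.get_obs()['time'],status.get_obs()['ee_pos'])
E
```

```text
bar ang -149.10820805890793 mid [ 0.58517815 -0.24570822] [0.15476332 0.15778374 0.16575897 0.16850531]
[0.1667278  0.17005927 0.17816547 0.18003785]
17.65 [0.41802958 0.04736343 0.35487351]
```

View pics/t5z.png

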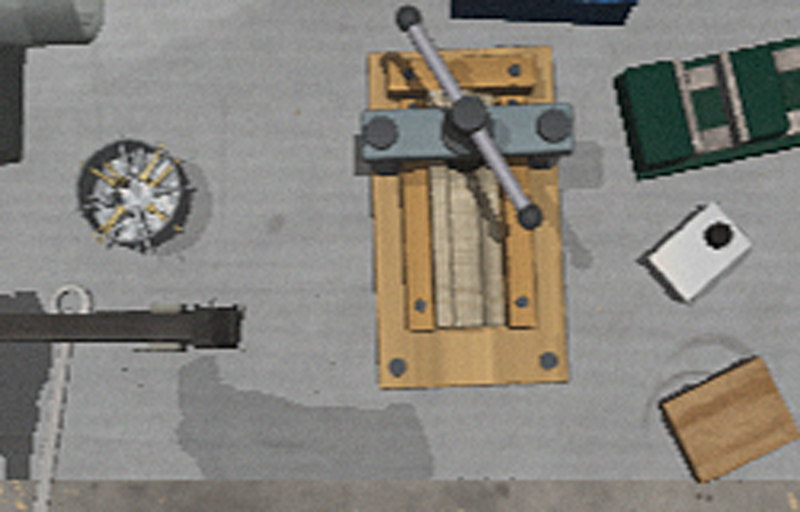

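```bash
python3 - <<'E'
from h import *
a=ld('top0');b=ld('t5')
df=np.abs(a['color'].astype(int)-b['color']).max(2)
for n,(u0,u1,v0,v1) in dict(tin=(170,213,180,222),block=(348,388,200,238),offcut=(352,402,248,295)).items(): print(n,(df[v0:v1,u0:u1]>40).mean().round(4))
P=pts(b);q=P[...,:2]-O;ax=q@Jx;ay=q@Jy
k=(abs(ay)<.02)&(ax<-.06)&(ax>-.15)&(P[...,2]>.036)&(P[...,2]<.056);print('near end',np.percentile(ax[k],[0,1,2]).round(4))
P=pts(a);q=P[...,:2]-O;ax=q@Jx;ay=q@Jy
k=(abs(ay)<.02)&(ax<-.06)&(ax>-.17)&(P[...,2]>.036)&(P[...,2]<.056);print('near end before',np.percentile(ax[k],[0,1,2]).round(4))
k=(abs(ay)<.04)&(ax>.02)&(ax<.07)&(P[...,2]>.042);print('stop face',np.percentile(ax[k],[0,1,2]).round(4))
print(env.hand_in())
E
```

```text
tin 0.0
block 0.0
offcut 0.0
near end [-0.1193 -0.1189 -0.1187]
near end before [-0.1463 -0.1459 -0.1445]
stop face [0.0397 0.0402 0.0403]
the job is handed in; nothing more can be done
None
```

I pushed the moulding home against the end stop, screwed the T-handle down to about a quarter turn past first touch, let go, moved clear and handed the job in at about 17.7 s. The hand-in reports no verdict.

- **Moulding:** I pushed its near end with the shut fingers until the reaction rose to about 6 N. The last depth check puts its near end 119 mm before the screw axis and the stop face 40 mm past it. That is 159 mm against the 160 mm length, so it is home within measuring error. It moved about 27 mm in all.
- **Clamp:** I turned the handle by pushing the bar round with the shut fingers instead of grasping it.
    - The bar turned about 228° in all. The pad stopped sinking at about 138°, so it is about 89° past first touch.
    - The bar then went down about 5 mm more, which makes about 65 N on the moulding.
- **Checks that disagreed slightly:**
    - Turning torque rose from about 0.29 to 0.40–0.47 N m. That points the same way but is noisy, and was about 0.44 N m where the 65 N estimate implies about 0.49.
    - The top camera puts the bar's total drop at about 12.3 mm, where the wrist camera gives 12.7 mm. Both lie within the firm range.
- **Loose things:** the tin, setting block and offcut show no change between the first and last top pictures.
- **Failed check:** the last pad-height reading found no pad pixels because the pad was hidden, so the final value rests on the bar's height and angle.

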